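# Clear the solder-reel stand into the colour-coded bins

### The arm

A 6-joint arm with a two-finger parallel gripper is mounted at the origin on the work surface. World frame = base frame: x ahead of the robot, y to its left, z up, the work surface at z = 0. Lengths are in m, angles in degrees, forces in N, time in s.
With the tool pointing down it reaches from about 0.375 to 0.9 m from the base axis. Payload 3.1 kg.
Tool frame: the origin (TCP) lies on the centre line of the jaws, within the pads' length; the fingertips stand 25 mm ahead of it and the grasp point (between the pads) lies 6 mm ahead of it; y points along the fingers, x is the direction in which the jaws open and shut, and the axes are right-handed (so a half turn about y gives the same grasp; the last joint's range is limited). The gripper opens to 87 mm and grips with 3 to 60 N. Pads are 19 mm wide; open, the fingers measure 117 mm over their backs; the gripper's body (75 mm by 190 mm) begins 51 mm behind the grasp point.
Start: joints at [-81.503, 30.224, 82.088, -0, 67.689, -10.227], TCP at [0.201, -0.592, 0.248] pointing down, gripper open.
Joint ranges: [-176.69, 176.69], [-43.24, 126.21], [12.49, 139.97], [-82, 262], [0, 151.66], [-163.58, 163.58]. Speed limits (degrees/s): [159.86, 159.86, 180, 180, 180, 180].

### API

Orientations are given as a 3x3 rotation matrix whose columns are the frame's x, y, z axes.
In Python, from rig import * gives the robot as it stands.
- The arm moves only by the tool play_rows, never from a script. Its argument "commands" is a list of rows, each a list of 2 entries, a list of its own where there are three numbers: the shift along the world's x, y, z in m, then the turn, a rotation vector about the world's x, y, z in rad. A call has 1 to 10 rows; each row is the pose to reach, as a shift and turn from the pose commanded when the call began; what a row does not reach only later rows make up. A row lasts 1/8 s, in which the tool goes at most 62.5 mm and 10.7 degrees, less where a joint would pass 70% of its speed; a pose out of reach is approached as far as the arm can. A call with a gripper value outside its range is refused whole. "gripper" is the finger opening in m, from 0 to 0.087, set as the call begins (left out, the last holds). The fingers move at their own pace and stop on an object; the grip force is fixed at half the most. Time passes only in rows, so rows that repeat a pose let the fingers close. It gives the time, the measured TCP pose, the force and the opening at its end, in the units of the state.
- read_state(): the state, without advancing time (a new reading comes with each control period).
- capture(name): name is "scene" or "top"; returns a dict with "frame" (400x640x3 uint8, red, green, blue), "depth" (400x640 float32, m along the optical axis (not along the pixel's ray), 0 where there is no reading), "mtx" (3x3 intrinsics, pixels), "dist_coeffs" ([k1, k2, p1, p2, k3] as OpenCV has them; the pictures are not rectified), "cam_to_world" (4x4, takes a point from camera to world coordinates). Camera axes: x right, y down, z forward; pixel columns grow to the right and rows downward; lengths in m; the calibration is good to about 2 mm. A picture is of the moment at which its call begins.
- hand_in(): hands the job in, once; it reports no verdict.
The state is a dict: "time_s": time; "joint_positions": joint angles; "qvel": joint speeds; "tau": joint torques, N m; "position": TCP position; "tcp_rot": TCP orientation; "force": force on the tool from outside, world axes, zero at the start; "moment": the same for the moment, N m; "opening": opening from 0.0 (shut) to 1.0 (fully open).
Only numpy, scipy, OpenCV 4.12 (cv2) and the standard library are available. Lean on these libraries where they do the work, as an engineer would, in place of code of your own. Each camera call takes 0.05 s, during which the arm holds its last target. There are 200 camera calls.

### The job

Clear the solder-reel stand for restocking: first slide the black stop collar off the open end of the bar and put it in the round steel dish, with the three reels still on the bar. Then slide the reels off one after another and put each one in the stock bin of its own colour. Set things down rather than dropping them, and do not push the multimeter out of its place.

Things in the scene. Friction and masses are not known exactly. Their poses are not given: they have to be found in the camera images.
- stand: Grey reel stand, fixed. Base 70 (own x) by 180 (y) by 12 mm; at +y an upright bracket 40 mm wide, inner face at y = +79 mm, 115 mm high. From it a level 8 mm steel bar runs along own -y (x = 0), its centre line 100 mm up, to the open end at y = -75 mm. Origin: centre of the underside, z up. On the bar from the bracket out: three reels with 8 mm gaps (+-4), then the collar.
- collar: Black stop collar: loose ribbed plastic ring, 32 mm across, 24 mm long, bore 14 mm, 0.04 kg, outermost on the bar, about 12 mm beyond the last reel. Origin at its centre, own y its axis. Hangs on the bar with its centre 3 mm below the bar's centre line and slides freely along it.
- reel_red: Solder reel: red plastic spool, red label band round silver wire; 56 mm across the flanges, 28 mm wide, bore 16 mm, 0.08 to 0.18 kg. Origin at its centre, own y its axis. Hangs loose on the bar (axis along it, centre 4 mm below the bar's centre line), comes off only endways past the open end; can be gripped across its diameter from above. The colour order on the bar varies.
- reel_green: Solder reel: green plastic spool, green label band round silver wire; 56 mm across the flanges, 28 mm wide, bore 16 mm, 0.08 to 0.18 kg. Origin at its centre, own y its axis. Hangs loose on the bar (axis along it, centre 4 mm below the bar's centre line), comes off only endways past the open end; can be gripped across its diameter from above. The colour order on the bar varies.
- reel_yellow: Solder reel: yellow plastic spool, yellow label band round silver wire; 56 mm across the flanges, 28 mm wide, bore 16 mm, 0.08 to 0.18 kg. Origin at its centre, own y its axis. Hangs loose on the bar (axis along it, centre 4 mm below the bar's centre line), comes off only endways past the open end; can be gripped across its diameter from above. The colour order on the bar varies.
- bin_red: Shallow open red stock bin, fixed, 130 mm (own x) by 95 mm (own y) outside, 32 mm high, walls and floor 3 mm. Origin at the centre of its underside, z up. Place of the red reel; a reel set on its rim there may roll or rock a little for a second or two.
- bin_green: Shallow open green stock bin, fixed, 130 mm (own x) by 95 mm (own y) outside, 32 mm high, walls and floor 3 mm. Origin at the centre of its underside, z up. Place of the green reel; a reel set on its rim there may roll or rock a little for a second or two.
- bin_yellow: Shallow open yellow stock bin, fixed, 130 mm (own x) by 95 mm (own y) outside, 32 mm high, walls and floor 3 mm. Origin at the centre of its underside, z up. Place of the yellow reel; a reel set on its rim there may roll or rock a little for a second or two.
- dish: Round steel parts dish, fixed, 140 mm across the rim, 20 mm high, flat floor 3 mm thick and about 118 mm across inside. Origin at the centre of its underside. Place of the collar.
- meter: Multimeter, black and grey, 180 (own x) by 85 by 50 mm high, lying loose on the bench beside the stand. Origin at the centre of its underside. To be left where it is.

How it is judged (in metres and radians):
On the way:
1. the collar lies released in the dish while the three reels are still on the bar (horizontal distance between collar and dish below 0.058 m and height (world z) of collar below 0.028 m and linear speed of collar below 0.02 m/s and z of each of reel_red, reel_green, reel_yellow in the frame of stand above 0.085 m and x of reel_red in the frame of stand between -0.015 and 0.015 m and y of each of reel_red, reel_green, reel_yellow in the frame of stand above -0.075 m and x of reel_green in the frame of stand between -0.015 and 0.015 m and x of reel_yellow in the frame of stand between -0.015 and 0.015 m and contact force between the fingers and collar below 0.1 N), for 0.2 s.
At the end, for the whole second after the job is handed in: Each reel at rest inside the bin of its own colour, standing or lying on its floor (centre within 50 mm along and 40 mm across of the bin's centre, less than 40 mm above its underside); the collar at rest on the dish's floor (within 58 mm of its centre). All speeds under 20 mm/s (horizontal distance between collar and dish below 0.058 m and height (world z) of collar below 0.028 m and linear speed of each of collar, reel_red, reel_green, reel_yellow below 0.02 m/s and x of reel_red in the frame of bin_red between -0.05 and 0.05 m and y of reel_red in the frame of bin_red between -0.04 and 0.04 m and z of reel_red in the frame of bin_red below 0.04 m and x of reel_green in the frame of bin_green between -0.05 and 0.05 m and y of reel_green in the frame of bin_green between -0.04 and 0.04 m and z of reel_green in the frame of bin_green below 0.04 m and x of reel_yellow in the frame of bin_yellow between -0.05 and 0.05 m and y of reel_yellow in the frame of bin_yellow between -0.04 and 0.04 m and z of reel_yellow in the frame of bin_yellow below 0.04 m); the robot touches nothing.
It fails at once if a reel or the collar is dropped (lands at more than 0.9 m/s, a fall of some 40 mm) ((height (world z) of collar below 0.055 m and linear speed of collar above 0.9 m/s) or (height (world z) of reel_red below 0.055 m and linear speed of reel_red above 0.9 m/s) or (height (world z) of reel_green below 0.055 m and linear speed of reel_green above 0.9 m/s) or (height (world z) of reel_yellow below 0.055 m and linear speed of reel_yellow above 0.9 m/s)).
It fails at once if the multimeter is pushed more than 20 mm (distance of meter from where it was at the start of the episode above 0.02 m).
It also fails if it takes over 120 s, if anything falls off the work surface, if the arm or the gripper's body presses on something with over 40 N, if the wrist force passes 120 N, or if a joint passes its speed limit or range.

## Working session

There is one attempt and no reset: what is moved stays moved. The work goes in short steps, Python scripts to look and compute and a tool call to move; the robot and the scene stay as the last step left them, time stands still between calls to the robot, and variables do not carry over. Pictures are saved under pics/ and viewed, about 12 in all and at most 16, crops included, and the job is handed in when it is done.

Besides the shell and the picture viewer there is one more tool, called after ">>>" as name(argument=value, ...) on one line, values as JSON. play_rows: Moves the arm, as the interface text tells. Its arguments: {"type":"object","properties":{"commands":{"type":"array"},"gripper":{"type":"number"}},"required":["commands"]}

```bash
mkdir -p pics; ls
cat > h.py <<'E'
from rig import *
import numpy as np, cv2
def cap(n):
    c=capture(n); return c
def world(c):
    # per-pixel world points from depth
    h,w=c["depth"].shape
    uv=np.stack(np.meshgrid(np.arange(w),np.arange(h)),-1).reshape(-1,1,2).astype(np.float64)
    n=cv2.undistortPoints(uv,np.array(c["mtx"]),np.array(c["dist_coeffs"])).reshape(h,w,2)
    d=c["depth"]; P=np.dstack([n*d[...,None],d])
    T=np.array(c["cam_to_world"]); W=P@T[:3,:3].T+T[:3,3]; W[d==0]=np.nan
    return W
def save(c,name): cv2.imwrite("pics/"+name,cv2.cvtColor(c["frame"],cv2.COLOR_RGB2BGR))
E
python3 - <<'E'
from h import *
s=read_state(); print(s)
for n in("scene","top"):
    c=cap(n); save(c,n+"0.png"); print(np.round(c["cam_to_world"],3),c["mtx"])
    np.savez(n+"0.npz",f=c["frame"],W=world(c))
E
```

```text
pics
{'time_s': 0.0, 'joint_positions': array([-8.15027622e+01,  3.02800596e+01,  8.21573059e+01, -1.08266606e-04,
        6.76887895e+01, -1.02272944e+01]), 'qvel': array([-0.03176923,  0.00489433,  0.016973  , -0.03499203, -0.02404513,
        0.00410811]), 'tau': array([ 8.08253990e-04, -4.40041494e+01, -1.76588738e+01,  6.32102718e-02,
        5.81855793e-02, -1.75753626e-04]), 'position': array([ 0.2005609 , -0.59122097,  0.24655475]), 'tcp_rot': array([[ 3.21018853e-01, -3.27073387e-04,  9.47072747e-01],
       [-9.47070324e-01,  2.17739025e-03,  3.21018784e-01],
       [-2.16714367e-03, -9.99997576e-01,  3.89221823e-04]]), 'force': array([-0.04818912, -1.40341777,  0.12588792]), 'moment': array([-0.00934527,  0.0004846 ,  0.06482604]), 'opening': 1.0011729590380718}
[[ 9.700e-02  8.690e-01 -4.840e-01  1.019e+00]
 [ 9.950e-01 -8.400e-02  4.800e-02  3.600e-02]
 [ 1.000e-03 -4.870e-01 -8.730e-01  9.310e-01]
 [ 0.000e+00  0.000e+00  0.000e+00  1.000e+00]] [[418.38154891   0.         322.73216391]
 [  0.         418.38154891 203.52065114]
 [  0.           0.           1.        ]]
[[ 0.017 -0.996  0.089  0.465]
 [-0.999 -0.019 -0.026  0.078]
 [ 0.027 -0.089 -0.996  0.941]
 [ 0.     0.     0.     1.   ]] [[436.48011226   0.         321.37214134]
 [  0.         436.48011226 199.70768485]
 [  0.           0.           1.        ]]
```

View pics/scene0.png

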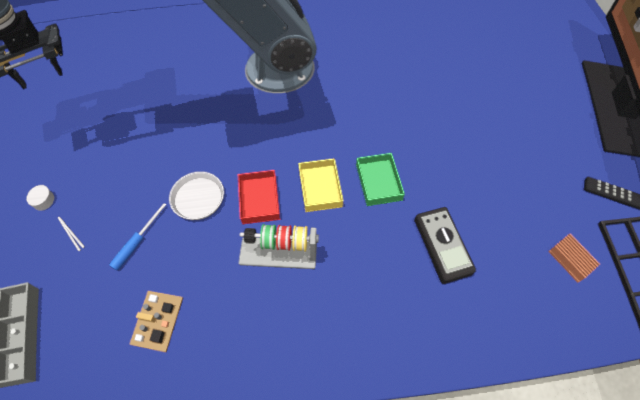

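View pics/top0.png

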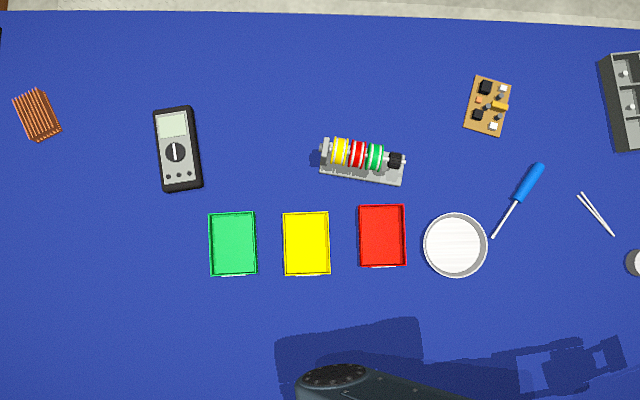

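The scene view shows the stand at about (278,245), with the collar outermost on the left (250,236), then green (267), red (283) and yellow (300). The bins are red (258,197), yellow (320,186) and green (380,179), the dish is at (197,197) and the meter at (444,245). The top view agrees: collar (397,160), green (375,157), red (357,154), yellow (340,152), with the bar running along about −y.

```bash
cat > m.py <<'E'
from h import *
for n in("top","scene"):
    z=np.load(n+"0.npz"); f,W=z["f"],z["W"]; hsv=cv2.cvtColor(f,cv2.COLOR_RGB2HSV); H,S,V=cv2.split(hsv)
    print(n)
    masks=dict(red=((H<8)|(H>172))&(S>150)&(V>80),yellow=(H>20)&(H<35)&(S>120)&(V>80),green=(H>50)&(H<85)&(S>100)&(V>60))
    for k,m in masks.items():
        X=W[m]; X=X[~np.isnan(X).any(1)]
        X=X[(X[:,0]>.3)&(X[:,0]<.8)&(abs(X[:,1])<.4)]
        b=X[X[:,2]<.045]; 
        r=cv2.minAreaRect((b[:,:2]*1000).astype(np.float32))
        print(k,"bin",np.round(r[0],1),np.round(r[1],1),round(r[2],1),"zr",np.round(np.percentile(b[:,2],[2,50,98]),3))
        t=X[X[:,2]>.06]; tt=t[t[:,2]>t[:,2].max()-.008]
        print("   reel top",np.round(tt.mean(0),4),len(tt),"zmax",t[:,2].max().round(4),"all mid",np.round((np.percentile(t,2,axis=0)+np.percentile(t,98,axis=0))/2,4))
    # dish: whitish, low
    m=(S<70)&(V>110)&(W[...,2]<.03)&(W[...,2]>.0005)
    l,lab,st,ce=cv2.connectedComponentsWithStats(m.astype(np.uint8))
    for i in range(1,l):
        if st[i,4]>150:
            X=W[lab==i]; (c,rad)=cv2.minEnclosingCircle((X[:,:2]*1000).astype(np.float32)); r=cv2.minAreaRect((X[:,:2]*1000).astype(np.float32))
            print("white",np.round(ce[i]),st[i,4],np.round(c,1),round(rad,1),"rect",np.round(r[0],1),np.round(r[1],1),round(r[2],1),X[:,2].mean().round(4))
    m=(V<70)&(S<140)&(W[...,2]>.07)&(W[...,0]>.5)&(abs(W[...,1])<.3)
    X=W[m]; print("collar",len(X),np.round(np.percentile(X,[2,50,98],axis=0),4))
    tt=X[X[:,2]>X[:,2].max()-.006]; print(tt.mean(0).round(4),X[:,2].max().round(4))
E
python3 m.py
```

```text
top
red bin [474.  -74.6] [133.1  94.6] 2.5 zr [0.    0.004 0.033]
   reel top [ 0.6326 -0.0111  0.1216] 130 zmax 0.1263 all mid [ 0.63   -0.0102  0.107 ]
yellow bin [ 588.9 -122.5] [157.  634.5] 32.7 zr [0.    0.004 0.034]
   reel top [0.6374 0.0225 0.122 ] 132 zmax 0.1276 all mid [0.6363 0.0241 0.1116]
green bin [452.1 238.8] [132.2  95.9] 4.5 zr [0.    0.004 0.033]
   reel top [ 0.6273 -0.0452  0.1219] 123 zmax 0.127 all mid [ 0.6262 -0.0445  0.1054]
white [623.  72.] 317 [ 862.  -645.3] 32.6 rect [ 863.5 -647.4] [59.7 39.3] 8.5 0.0059
white [629. 102.] 356 [ 791.  -656.3] 33.8 rect [ 791.3 -656.9] [61.6 42.4] 8.2 0.0059
white [634. 132.] 302 [ 718.4 -665.3] 34.9 rect [ 718.6 -665.8] [63.4 34.7] 7.6 0.0051
white [365. 172.] 1145 [618.4 -31.3] 91.5 rect [619.9 -31.6] [179.8  50. ] 81.6 0.0125
white [595. 212.] 235 [ 528.8 -564.2] 62.5 rect [ 529.5 -564.9] [124.9  19.9] 41.0 0.0058
white [455. 245.] 3247 [ 457.9 -236.8] 74.4 rect [ 455.9 -236.7] [146.5 139.2] 70.3 0.0066
collar 171 [[ 0.6061 -0.0946  0.0948]
 [ 0.6176 -0.0834  0.111 ]
 [ 0.634  -0.0733  0.1157]]
[ 0.6213 -0.0843  0.
[... 596 characters left out ...]
3 rect [ 449.5 -234.8] [152.9 143.3] 29.4 0.0074
white [ 44. 203.] 165 [ 425.5 -664.3] 37.1 rect [ 433.7 -660.6] [39.8 72.1] 20.6 0.0173
white [ 71. 235.] 184 [ 524.  -560.8] 62.9 rect [ 526.4 -563.5] [125.8  18.1] 41.0 0.0056
white [274. 256.] 1418 [626.  -32.5] 96.3 rect [626.8 -33.2] [182.5  75.8] 81.6 0.0124
white [ 17. 304.] 347 [ 706.6 -659. ] 37.7 rect [ 706.9 -661.6] [55.1 56.9] 6.1 0.0052
white [ 15. 334.] 391 [ 778.8 -650.5] 37.3 rect [ 779.4 -651.7] [57.9 50.8] 8.1 0.0062
white [ 14. 365.] 416 [ 850.2 -640.6] 37.4 rect [ 850.9 -641.5] [58.9 49.7] 8.6 0.0059
collar 130 [[ 0.6112 -0.0945  0.0963]
 [ 0.6268 -0.0839  0.1111]
 [ 0.6371 -0.0733  0.1158]]
[ 0.6216 -0.0847  0.1131] 0.1168
```

>>> play_rows(commands=[[[0.06,0.07,0],[0,0,0.16]],[[0.1,0.12,0],[0,0,0.32]],[[0.14,0.17,0],[0,0,0.46]],[[0.18,0.22,0],[0,0,0.6]],[[0.22,0.27,0],[0,0,0.74]],[[0.26,0.32,0],[0,0,0.88]],[[0.3,0.37,0],[0,0,1.0]],[[0.35,0.42,-0.01],[0,0,1.098]],[[0.39,0.46,-0.018],[0,0,1.098]],[[0.421,0.5075,-0.018],[0,0,1.098]]], gripper=0.087)

```text
time_s: 1.35
position: [0.601, -0.1109, 0.2305]
tcp_rot: [[0.989, -0.001, 0.146], [-0.146, 0.0, 0.989], [-0.001, -1.0, -0.0]]
force: [0.9, -1.2, 0.2]
opening: 0.997
```

>>> play_rows(commands=[[[0,0,0],[0,0,0]],[[0,0,0],[0,0,0]],[[0,0,0],[0,0,0]]])

```text
time_s: 1.72
position: [0.599, -0.1138, 0.2313]
tcp_rot: [[0.989, -0.001, 0.147], [-0.147, -0.0, 0.989], [-0.001, -1.0, -0.0]]
force: [-0.5, 0.1, 0.4]
opening: 1.001
```

>>> play_rows(commands=[[[0.023,0.029,0],[0,0,0]],[[0.023,0.029,-0.03],[0,0,0]],[[0.023,0.029,-0.06],[0,0,0]],[[0.023,0.029,-0.06],[0,0,0]]])

```text
time_s: 2.22
position: [0.6205, -0.0845, 0.1692]
tcp_rot: [[0.989, -0.006, 0.148], [-0.148, 0.002, 0.989], [-0.006, -1.0, 0.001]]
force: [-0.8, -0.0, -0.1]
opening: 1.0
```

Run:
```python
from h import *
c=cap("scene"); im=cv2.cvtColor(c["frame"],cv2.COLOR_RGB2BGR)[170:300,190:370]
cv2.imwrite("pics/s1.png",cv2.resize(im,None,fx=4,fy=4,interpolation=cv2.INTER_CUBIC)); print(read_state()["position"])
```

```text
[ 0.62190734 -0.08471843  0.17089612]
```

View pics/s1.png

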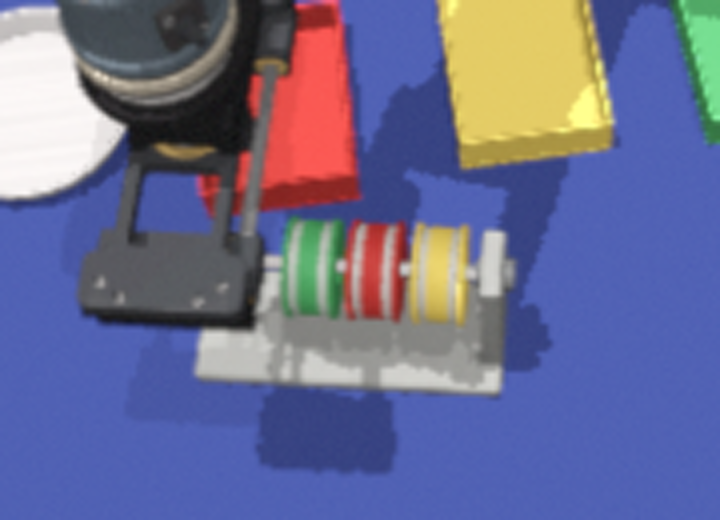

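The gripper sits over the collar at about (165,270) in the crop. The reels, green, red and yellow, are clear to its right. I'll descend and grip.

>>> play_rows(commands=[[[0,0,-0.02],[0,0,0]],[[0,0,-0.04],[0,0,0]],[[0,0,-0.06],[0,0,0]],[[0,0,-0.06],[0,0,0]]])

```text
time_s: 2.78
position: [0.6226, -0.0842, 0.1116]
tcp_rot: [[0.989, -0.001, 0.147], [-0.147, 0.0, 0.989], [-0.001, -1.0, 0.0]]
force: [0.3, 0.5, 0.5]
opening: 0.999
```

>>> play_rows(commands=[[[0,0,0],[0,0,0]],[[0,0,0],[0,0,0]],[[0,0,0],[0,0,0]],[[0,0,0],[0,0,0]],[[0,0,0],[0,0,0]],[[0,0,0],[0,0,0]],[[0,0,0],[0,0,0]],[[0,0,0],[0,0,0]]], gripper=0.02)

```text
time_s: 3.78
position: [0.6222, -0.0833, 0.1111]
tcp_rot: [[0.989, -0.002, 0.145], [-0.145, 0.0, 0.989], [-0.002, -1.0, 0.0]]
force: [-1.6, 0.6, 0.2]
opening: 0.351
```

>>> play_rows(commands=[[[0,0,0.003],[0,0,0]],[[-0.0022,-0.0148,0.003],[0,0,0]],[[-0.0044,-0.0297,0.003],[0,0,0]],[[-0.0066,-0.0445,0.003],[0,0,0]],[[-0.0088,-0.0593,0.003],[0,0,0]],[[-0.0102,-0.0692,0.003],[0,0,0]],[[-0.0102,-0.0692,0.003],[0,0,0]]])

```text
time_s: 4.65
position: [0.6127, -0.1538, 0.1143]
tcp_rot: [[0.989, 0.0, 0.147], [-0.147, -0.0, 0.989], [0.0, -1.0, -0.0]]
force: [-0.6, -0.7, -0.7]
opening: 0.349
```

>>> play_rows(commands=[[[0,-0.02,0.02],[0,0,0]],[[-0.04,-0.04,0.02],[0,0,0]],[[-0.08,-0.06,0.02],[0,0,0]],[[-0.12,-0.083,0.02],[0,0,0]],[[-0.158,-0.083,0.02],[0,0,0]],[[-0.158,-0.083,-0.01],[0,0,0]],[[-0.158,-0.083,-0.04],[0,0,0]],[[-0.158,-0.083,-0.06],[0,0,0]],[[-0.158,-0.083,-0.07],[0,0,0]],[[-0.158,-0.083,-0.07],[0,0,0]]])

```text
time_s: 5.9
position: [0.4547, -0.2353, 0.044]
tcp_rot: [[0.989, -0.001, 0.145], [-0.145, 0.001, 0.989], [-0.001, -1.0, 0.001]]
force: [-0.5, -0.4, -1.3]
opening: 0.355
```

Run:
```python
from h import *
c=cap("scene"); im=cv2.cvtColor(c["frame"],cv2.COLOR_RGB2BGR)[130:270,140:340]
cv2.imwrite("pics/s2.png",cv2.resize(im,None,fx=4,fy=4,interpolation=cv2.INTER_CUBIC)); s=read_state();print(s["position"],s["force"])
```

```text
[ 0.45499258 -0.2356127   0.04452941] [-0.25206071  0.3254714  -0.29237404]
```

View pics/s2.png

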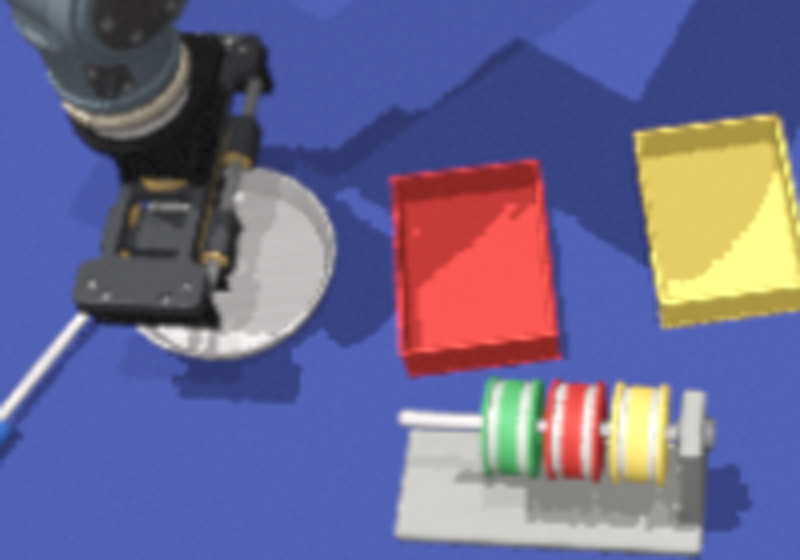

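The collar is off the bar and over the dish, and the three reels are still on the bar, at (512,430), (575,430) and (640,430) in the crop.

>>> play_rows(commands=[[[0,0,-0.004],[0,0,0]],[[0,0,-0.008],[0,0,0]],[[0,0,-0.0105],[0,0,0]],[[0,0,-0.0105],[0,0,0]]])

```text
time_s: 6.45
position: [0.4546, -0.2356, 0.0337]
tcp_rot: [[0.989, -0.0, 0.146], [-0.146, 0.0, 0.989], [-0.0, -1.0, 0.0]]
force: [0.3, -0.1, -0.7]
opening: 0.353
```

>>> play_rows(commands=[[[0,0,0],[0,0,0]],[[0,0,0],[0,0,0]],[[0,0,0],[0,0,0]],[[0,0,0],[0,0,0]],[[0,0,0],[0,0,0]]], gripper=0.05)

```text
time_s: 7.08
position: [0.4547, -0.2357, 0.0339]
tcp_rot: [[0.989, -0.0, 0.145], [-0.145, 0.0, 0.989], [-0.0, -1.0, 0.0]]
force: [0.2, -0.1, -1.1]
opening: 0.573
```

>>> play_rows(commands=[[[0,0,0.01],[0,0,0]],[[0,0,0.03],[0,0,0]],[[0,0,0.07],[0,0,0]],[[0.0,0,0.12],[0,0,0]],[[0,0,0.15],[0,0,0]],[[0,0,0.15],[0,0,0]]])

```text
time_s: 7.82
position: [0.456, -0.2366, 0.1868]
tcp_rot: [[0.989, 0.005, 0.145], [-0.145, -0.004, 0.989], [0.006, -1.0, -0.004]]
force: [0.5, 0.4, -0.9]
opening: 0.577
```

```bash
cat > look.py <<'E'
from h import *
import sys
r0,r1,c0,c1=map(int,sys.argv[3:7])
c=cap(sys.argv[1]); im=cv2.cvtColor(c["frame"],cv2.COLOR_RGB2BGR)[r0:r1,c0:c1]
cv2.imwrite("pics/"+sys.argv[2],cv2.resize(im,None,fx=4,fy=4,interpolation=cv2.INTER_CUBIC)); s=read_state();print(s["time_s"],s["position"].round(4),s["force"].round(2),s["opening"])
W=world(c); f=c["frame"]; hsv=cv2.cvtColor(f,cv2.COLOR_RGB2HSV); H,S,V=cv2.split(hsv)
masks=dict(red=((H<8)|(H>172))&(S>150)&(V>80),yellow=(H>20)&(H<35)&(S>120)&(V>80),green=(H>50)&(H<85)&(S>100)&(V>60))
for k,m in masks.items():
    X=W[m]; X=X[(X[:,0]>.3)&(X[:,0]<.8)&(abs(X[:,1])<.4)&(X[:,2]>.05)]
    if len(X)>20: tt=X[X[:,2]>X[:,2].max()-.008]; print(k,len(X),tt.mean(0).round(4),((np.percentile(X,2,axis=0)+np.percentile(X,98,axis=0))/2).round(4))
m=(V<80)&(S<140)&(np.hypot(W[...,0]-.454,W[...,1]+.237)<.062)&(W[...,2]<.05)&(W[...,2]>.008)
if m.sum()>10: print("collar",m.sum(),np.nanpercentile(W[m],[2,50,98],axis=0).round(4))
E
python3 look.py top t3.png 130 290 310 500
```

```text
7.875 [ 0.455  -0.2359  0.1852] [-1.46 -0.01 -0.12] 0.575668010201901
red 247 [ 0.6329 -0.0113  0.1215] [ 0.6301 -0.0102  0.1081]
yellow 318 [ 0.5011 -0.2226  0.2613] [ 0.5448 -0.0907  0.1793]
green 277 [ 0.6283 -0.0459  0.1218] [ 0.6262 -0.0444  0.1058]
collar 192 [[ 0.4418 -0.2482  0.0117]
 [ 0.4567 -0.2341  0.0315]
 [ 0.4714 -0.225   0.0366]]
```

View pics/t3.png

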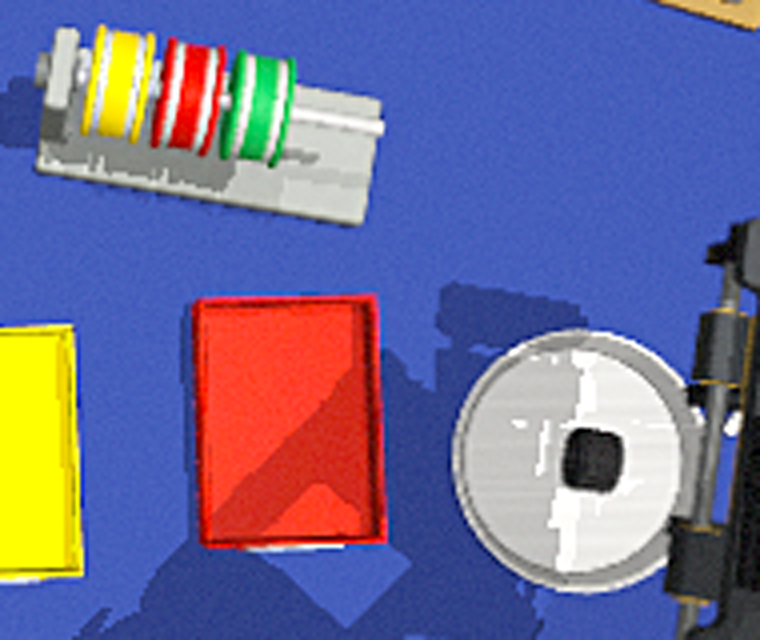

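The collar sits on its rim near the middle of the dish (592,460 in the crop). Its top is at about 35 mm, so its centre is at about 19 mm. The reels have not moved. Next is the green one.

>>> play_rows(commands=[[[0.035,0.038,0],[0,0,0]],[[0.07,0.077,0],[0,0,0]],[[0.105,0.115,0],[0,0,0]],[[0.14,0.153,0],[0,0,0]],[[0.173,0.1915,0],[0,0,0]],[[0.173,0.1915,0],[0,0,0]],[[0.173,0.1915,-0.03],[0,0,0]],[[0.173,0.1915,-0.06],[0,0,0]],[[0.173,0.1915,-0.079],[0,0,0]],[[0.173,0.1915,-0.079],[0,0,0]]], gripper=0.087)

```text
time_s: 9.12
position: [0.6258, -0.0445, 0.1026]
tcp_rot: [[0.989, -0.005, 0.146], [-0.146, 0.001, 0.989], [-0.005, -1.0, 0.0]]
force: [0.5, 0.6, 0.1]
opening: 1.004
```

>>> play_rows(commands=[[[0,0,0],[0,0,0]],[[0,0,0],[0,0,0]],[[0,0,0],[0,0,0]],[[0,0,0],[0,0,0]],[[0,0,0],[0,0,0]],[[0,0,0],[0,0,0]]], gripper=0.045)

```text
time_s: 9.88
position: [0.6275, -0.0441, 0.1053]
tcp_rot: [[0.989, -0.0, 0.145], [-0.145, 0.0, 0.989], [-0.0, -1.0, -0.0]]
force: [-1.8, 0.1, 4.1]
opening: 0.624
```

>>> play_rows(commands=[[[0,0,0.004],[0,0,0]],[[0,0,0.004],[0,0,0]],[[0,0,0.004],[0,0,0]]])

```text
time_s: 10.25
position: [0.6277, -0.0442, 0.1086]
tcp_rot: [[0.989, -0.0, 0.145], [-0.145, 0.0, 0.989], [-0.0, -1.0, -0.0]]
force: [0.3, -0.5, -1.3]
opening: 0.622
```

>>> play_rows(commands=[[[-0.0022,-0.0148,0],[0,0,0]],[[-0.0044,-0.0297,0],[0,0,0]],[[-0.0066,-0.0445,0],[0,0,0]],[[-0.0088,-0.0593,0],[0,0,0]],[[-0.011,-0.0742,0],[0,0,0]],[[-0.0131,-0.089,0],[0,0,0]],[[-0.0146,-0.0989,0],[0,0,0]],[[-0.0146,-0.0989,0],[0,0,0]],[[-0.0146,-0.0989,0.04],[0,0,0]],[[-0.0146,-0.0989,0.08],[0,0,0]]])

```text
time_s: 11.5
position: [0.6127, -0.1423, 0.189]
tcp_rot: [[0.989, -0.002, 0.145], [-0.145, 0.001, 0.989], [-0.002, -1.0, 0.001]]
force: [1.1, -0.6, -1.4]
opening: 0.623
```

>>> play_rows(commands=[[[-0.03,0.02,0.01],[0,0,0]],[[-0.06,0.06,0.01],[0,0,0.05]],[[-0.09,0.11,0.01],[0,0,0.1]],[[-0.12,0.16,0.01],[0,0,0.15]],[[-0.14,0.21,0],[0,0,0.2]],[[-0.15,0.26,-0.01],[0,0,0.21]],[[-0.155,0.31,-0.02],[0,0,0.21]],[[-0.16,0.35,-0.03],[0,0,0.21]],[[-0.161,0.382,-0.04],[0,0,0.21]],[[-0.161,0.382,-0.06],[0,0,0.21]]])

```text
time_s: 12.75
position: [0.4524, 0.242, 0.1293]
tcp_rot: [[0.998, 0.003, -0.068], [0.068, 0.002, 0.998], [0.003, -1.0, 0.001]]
force: [-0.1, -0.4, -1.0]
opening: 0.625
```

>>> play_rows(commands=[[[0,0,0],[0,0,0]],[[0,0,0],[0,0,0]]])

```text
time_s: 13.0
position: [0.4522, 0.239, 0.1293]
tcp_rot: [[0.998, 0.0, -0.064], [0.064, 0.0, 0.998], [0.0, -1.0, 0.0]]
force: [0.1, -0.3, -2.0]
opening: 0.626
```

```bash
python3 look.py scene s4.png 110 270 240 430
```

```text
13.05 [0.4525 0.2388 0.1295] [ 0.14  0.05 -2.28] 0.6264782218050574
red 108 [ 0.6336 -0.0088  0.1215] [ 0.6352 -0.006   0.1051]
yellow 81 [0.6371 0.028  0.1185] [0.6423 0.0238 0.1016]
green 28 [0.5366 0.2062 0.1956] [0.4899 0.2265 0.1481]
collar 110 [[ 0.4495 -0.2471  0.0111]
 [ 0.4621 -0.2337  0.0304]
 [ 0.4724 -0.226   0.0375]]
```

View pics/s4.png

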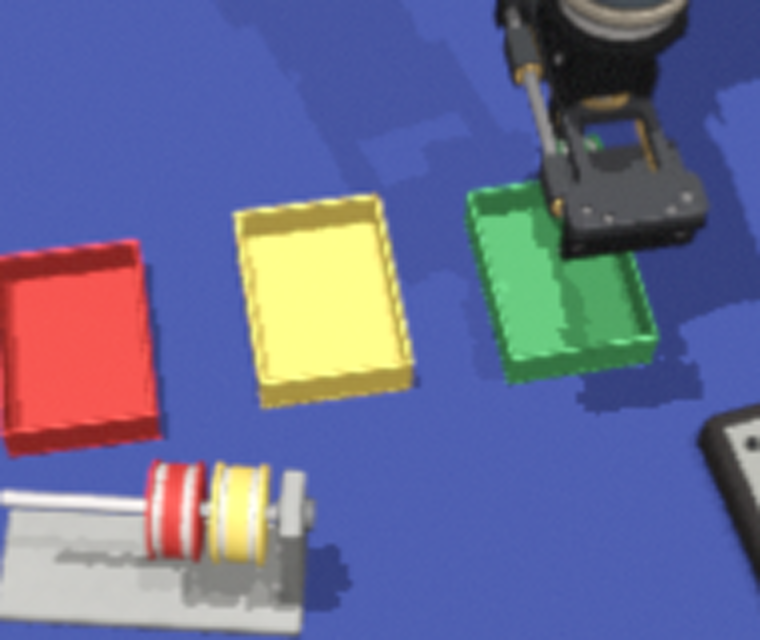

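The green reel is held over the green bin. Red and yellow are still on the bar at (175,510) and (240,512) in the crop, and the collar has not moved. I'll lower it.

>>> play_rows(commands=[[[0,0,-0.025],[0,0,0]],[[0,0,-0.05],[0,0,0]],[[0,0,-0.07],[0,0,0]],[[0,0,-0.08],[0,0,0]],[[0,0,-0.085],[0,0,0]],[[0,0,-0.0885],[0,0,0]],[[0,0,-0.0885],[0,0,0]]])

```text
time_s: 13.92
position: [0.4526, 0.239, 0.0408]
tcp_rot: [[0.998, 0.001, -0.064], [0.064, 0.0, 0.998], [0.001, -1.0, 0.0]]
force: [0.4, 0.5, -1.7]
opening: 0.626
```

>>> play_rows(commands=[[[0,0,-0.001],[0,0,0]],[[0,0,-0.002],[0,0,0]],[[0,0,-0.002],[0,0,0]]])

```text
time_s: 14.3
position: [0.4526, 0.239, 0.0404]
tcp_rot: [[0.998, 0.002, -0.064], [0.064, 0.0, 0.998], [0.002, -1.0, 0.0]]
force: [-2.5, 0.5, 13.9]
opening: 0.624
```

Contact. I'll release with a modest opening, then lift.

>>> play_rows(commands=[[[0,0,0.001],[0,0,0]],[[0,0,0.001],[0,0,0]],[[0,0,0.001],[0,0,0]],[[0,0,0.001],[0,0,0]]], gripper=0.07)

```text
time_s: 14.8
position: [0.4519, 0.2389, 0.039]
tcp_rot: [[0.998, -0.001, -0.064], [0.064, -0.0, 0.998], [-0.001, -1.0, -0.0]]
force: [-1.0, 0.2, -0.3]
opening: 0.801
```

>>> play_rows(commands=[[[0,0,0.01],[0,0,0]],[[0,0,0.03],[0,0,0]],[[0,0,0.07],[0,0,0]],[[0,0,0.12],[0,0,0]],[[0,0,0.15],[0,0,0]],[[0.03,-0.04,0.15],[0,0,-0.05]],[[0.06,-0.08,0.15],[0,0,-0.1]],[[0.09,-0.12,0.15],[0,0,-0.15]],[[0.12,-0.16,0.15],[0,0,-0.21]],[[0.14,-0.2,0.15],[0,0,-0.21]]])

```text
time_s: 16.05
position: [0.5935, 0.0373, 0.19]
tcp_rot: [[0.989, 0.002, 0.146], [-0.146, -0.0, 0.989], [0.002, -1.0, 0.0]]
force: [0.7, 0.8, 0.8]
opening: 0.804
```

```bash
python3 look.py top t5.png 110 290 200 390
```

```text
16.1 [0.5968 0.032  0.1903] [ 2.39 -2.51  0.16] 0.8018959455039536
green 175 [0.4458 0.2366 0.0558] [0.4464 0.2368 0.0552]
collar 186 [[ 0.4438 -0.2472  0.012 ]
 [ 0.4568 -0.2338  0.0314]
 [ 0.472  -0.2253  0.0378]]
```

View pics/t5.png

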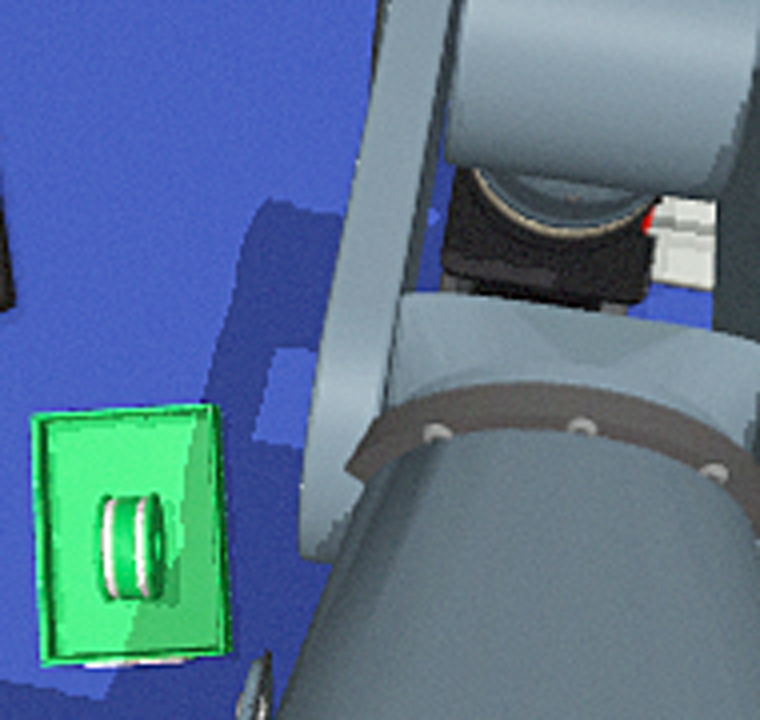

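The green reel stands in the middle of its bin (130,545 in the crop). On to red.

>>> play_rows(commands=[[[0.02,-0.025,0],[0,0,0]],[[0.04,-0.0495,0],[0,0,0]],[[0.04,-0.0495,-0.025],[0,0,0]],[[0.04,-0.0495,-0.025],[0,0,0]],[[0.04,-0.0495,-0.025],[0,0,0]]], gripper=0.087)

```text
time_s: 16.73
position: [0.632, -0.0102, 0.165]
tcp_rot: [[0.989, 0.0, 0.145], [-0.145, 0.0, 0.989], [0.0, -1.0, 0.0]]
force: [-0.2, -0.7, 0.0]
opening: 0.998
```

>>> play_rows(commands=[[[0.0005,0,-0.03],[0,0,0]],[[0.0005,0,-0.05],[0,0,0]],[[0.0005,0,-0.059],[0,0,0]],[[0.0005,0,-0.059],[0,0,0]],[[0.0005,0,-0.059],[0,0,0]]])

```text
time_s: 17.35
position: [0.6334, -0.0106, 0.1065]
tcp_rot: [[0.989, 0.002, 0.145], [-0.145, -0.0, 0.989], [0.002, -1.0, -0.0]]
force: [0.6, -0.0, 0.4]
opening: 1.002
```

>>> play_rows(commands=[[[0,0,0],[0,0,0]],[[0,0,0],[0,0,0]],[[0,0,0],[0,0,0]],[[0,0,0],[0,0,0]],[[0,0,0],[0,0,0]],[[0,0,0],[0,0,0]]], gripper=0.045)

```text
time_s: 18.1
position: [0.6324, -0.0106, 0.1054]
tcp_rot: [[0.989, -0.0, 0.145], [-0.145, 0.0, 0.989], [-0.0, -1.0, -0.0]]
force: [-0.7, 0.8, 1.5]
opening: 0.624
```

>>> play_rows(commands=[[[0,0,0.004],[0,0,0]],[[0,0,0.004],[0,0,0]],[[0,0,0.004],[0,0,0]]])

```text
time_s: 18.48
position: [0.6327, -0.0106, 0.1093]
tcp_rot: [[0.989, 0.0, 0.145], [-0.145, -0.0, 0.989], [0.0, -1.0, 0.0]]
force: [-0.0, -0.0, -1.1]
opening: 0.629
```

>>> play_rows(commands=[[[-0.0026,-0.0178,0],[0,0,0]],[[-0.0053,-0.0356,0],[0,0,0]],[[-0.0079,-0.0534,0],[0,0,0]],[[-0.0106,-0.0712,0],[0,0,0]],[[-0.0132,-0.089,0],[0,0,0]],[[-0.0158,-0.1068,0],[0,0,0]],[[-0.0185,-0.1246,0],[0,0,0]],[[-0.0198,-0.1335,0],[0,0,0]],[[-0.0198,-0.1335,0],[0,0,0]],[[-0.0198,-0.1335,0.03],[0,0,0]]])

```text
time_s: 19.73
position: [0.6108, -0.1428, 0.1372]
tcp_rot: [[0.989, -0.006, 0.145], [-0.145, 0.003, 0.989], [-0.006, -1.0, 0.002]]
force: [0.8, 0.5, -1.2]
opening: 0.623
```

>>> play_rows(commands=[[[-0.03,0,0.02],[0,0,0]],[[-0.07,0,0.03],[0,0,0.05]],[[-0.11,0.02,0.03],[0,0,0.1]],[[-0.145,0.05,0.02],[0,0,0.15]],[[-0.145,0.07,0.01],[0,0,0.19]],[[-0.145,0.07,-0.02],[0,0,0.19]],[[-0.145,0.07,-0.05],[0,0,0.19]],[[-0.145,0.07,-0.05],[0,0,0.19]],[[-0.145,0.07,-0.05],[0,0,0.19]]])

```text
time_s: 20.85
position: [0.4683, -0.074, 0.09]
tcp_rot: [[0.999, 0.001, -0.045], [0.045, -0.0, 0.999], [0.001, -1.0, -0.0]]
force: [-0.8, 0.1, -1.3]
opening: 0.626
```

```bash
python3 look.py scene s6.png 110 270 190 390
```

```text
20.9 [ 0.4686 -0.0742  0.0903] [ 0.65  0.31 -0.77] 0.6226324730597423
red 34 [ 0.5502 -0.0345  0.1473] [ 0.5023 -0.0673  0.1214]
yellow 71 [0.6391 0.0282 0.1178] [0.6419 0.0281 0.1001]
green 65 [0.4445 0.2363 0.0557] [0.4463 0.2369 0.0548]
collar 109 [[ 0.4503 -0.2468  0.0101]
 [ 0.463  -0.2338  0.0304]
 [ 0.4723 -0.2265  0.0384]]
```

View pics/s6.png

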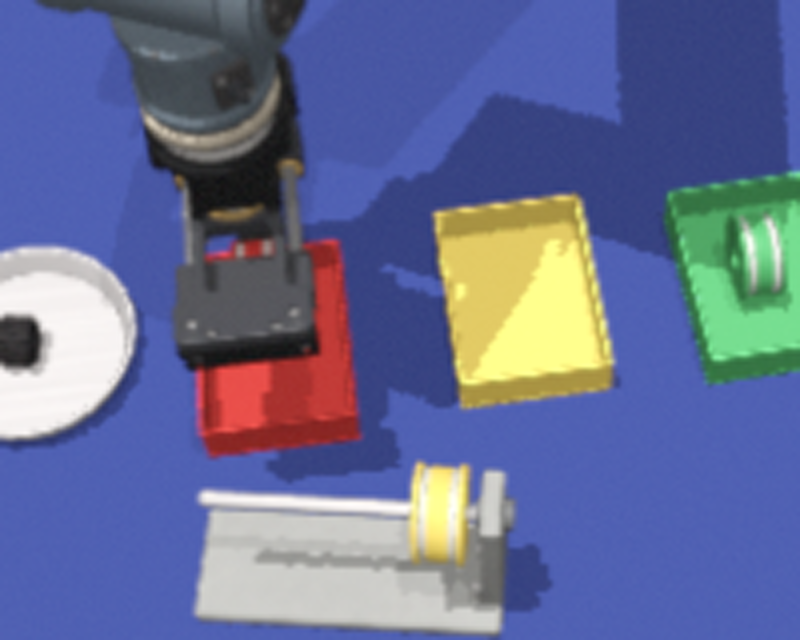

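The red reel is held over the red bin, yellow is still on the bar at (440,512), green stands in its bin, and the collar is still in the dish. I'll lower to TCP z of about 0.040.

>>> play_rows(commands=[[[0,0,-0.02],[0,0,0]],[[0,0,-0.035],[0,0,0]],[[0,0,-0.045],[0,0,0]],[[0,0,-0.049],[0,0,0]],[[0,0,-0.0505],[0,0,0]],[[0,0,-0.0505],[0,0,0]]])

```text
time_s: 21.65
position: [0.4677, -0.0741, 0.0405]
tcp_rot: [[0.999, 0.001, -0.044], [0.044, -0.0, 0.999], [0.001, -1.0, -0.0]]
force: [-2.3, 0.1, 13.3]
opening: 0.628
```

>>> play_rows(commands=[[[0,0,0.001],[0,0,0]],[[0,0,0.001],[0,0,0]],[[0,0,0.001],[0,0,0]],[[0,0,0.001],[0,0,0]]], gripper=0.07)

```text
time_s: 22.15
position: [0.4679, -0.0741, 0.0396]
tcp_rot: [[0.999, -0.0, -0.044], [0.044, 0.0, 0.999], [-0.0, -1.0, 0.0]]
force: [-0.4, 0.2, 0.2]
opening: 0.795
```

>>> play_rows(commands=[[[0,0,0.01],[0,0,0]],[[0,0,0.03],[0,0,0]],[[0,0,0.07],[0,0,0]],[[0,0,0.12],[0,0,0]],[[0,0,0.15],[0,0,0]],[[0,0,0.15],[0,0,0]]])

```text
time_s: 22.9
position: [0.4692, -0.0746, 0.1925]
tcp_rot: [[0.999, 0.006, -0.044], [0.044, -0.002, 0.999], [0.006, -1.0, -0.003]]
force: [0.2, -0.3, 0.3]
opening: 0.805
```

```bash
python3 look.py scene s7.png 110 270 190 390
```

```text
22.95 [ 0.4681 -0.0742  0.191 ] [ 0.55  0.18 -0.31] 0.8002288840588551
red 67 [ 0.5552 -0.0401  0.2408] [ 0.48   -0.0742  0.0555]
yellow 70 [0.6357 0.0288 0.118 ] [0.6418 0.0279 0.1012]
green 60 [0.4451 0.2368 0.0557] [0.4473 0.2376 0.0547]
collar 107 [[ 0.45   -0.2463  0.0114]
 [ 0.4626 -0.2342  0.0315]
 [ 0.4727 -0.2264  0.0373]]
```

>>> play_rows(commands=[[[0.04,0.03,0],[0,0,-0.05]],[[0.08,0.06,0],[0,0,-0.1]],[[0.12,0.08,0],[0,0,-0.15]],[[0.15,0.0965,0],[0,0,-0.19]],[[0.1695,0.0965,0],[0,0,-0.19]],[[0.1695,0.0965,-0.025],[0,0,-0.19]],[[0.1695,0.0965,-0.025],[0,0,-0.19]],[[0.1695,0.0965,-0.025],[0,0,-0.19]]], gripper=0.087)

```text
time_s: 23.95
position: [0.6366, 0.0224, 0.164]
tcp_rot: [[0.989, -0.002, 0.146], [-0.146, 0.0, 0.989], [-0.002, -1.0, -0.0]]
force: [-0.2, -0.1, -0.3]
opening: 1.0
```

View pics/s7.png

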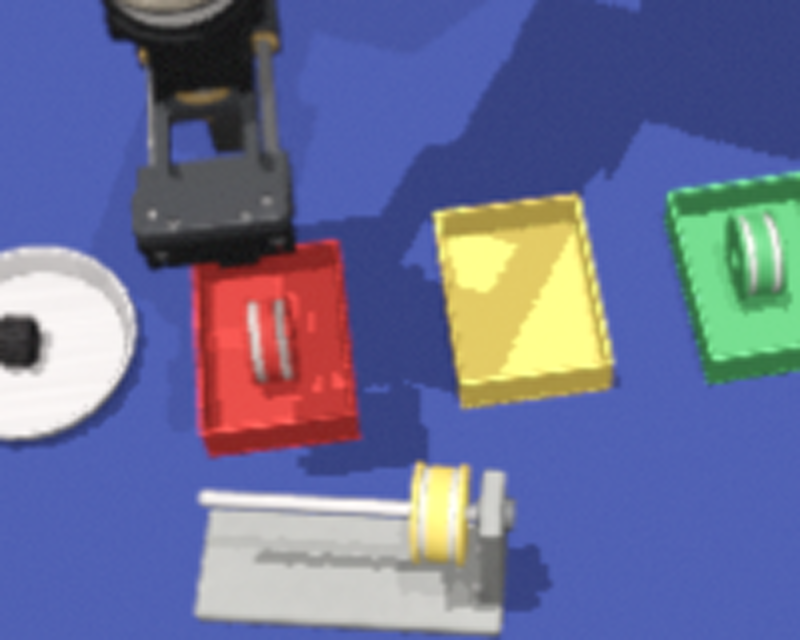

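The red reel stands in its bin at (270,340) and yellow is still on the bar.

>>> play_rows(commands=[[[0.0005,0.0015,-0.03],[0,0,0]],[[0.0005,0.0015,-0.05],[0,0,0]],[[0.0005,0.0015,-0.0585],[0,0,0]],[[0.0005,0.0015,-0.0585],[0,0,0]],[[0.0005,0.0015,-0.0585],[0,0,0]]])

```text
time_s: 24.58
position: [0.6386, 0.0237, 0.1075]
tcp_rot: [[0.989, 0.002, 0.146], [-0.146, -0.0, 0.989], [0.002, -1.0, 0.0]]
force: [-0.2, -0.8, -0.2]
opening: 0.999
```

>>> play_rows(commands=[[[0,0,0],[0,0,0]],[[0,0,0],[0,0,0]],[[0,0,0],[0,0,0]],[[0,0,0],[0,0,0]],[[0,0,0],[0,0,0]],[[0,0,0],[0,0,0]]], gripper=0.045)

```text
time_s: 25.32
position: [0.6375, 0.0239, 0.1063]
tcp_rot: [[0.989, -0.001, 0.145], [-0.145, 0.0, 0.989], [-0.001, -1.0, -0.0]]
force: [-2.2, -0.1, 1.5]
opening: 0.621
```

>>> play_rows(commands=[[[0,0,0.004],[0,0,0]],[[0,0,0.004],[0,0,0]],[[0,0,0.004],[0,0,0]]])

```text
time_s: 25.7
position: [0.6379, 0.0239, 0.1103]
tcp_rot: [[0.989, 0.0, 0.145], [-0.145, -0.0, 0.989], [0.0, -1.0, -0.0]]
force: [-0.4, -0.7, -2.0]
opening: 0.627
```

>>> play_rows(commands=[[[-0.003,-0.02,0],[0,0,0]],[[-0.006,-0.04,0],[0,0,0]],[[-0.009,-0.06,0],[0,0,0]],[[-0.0119,-0.08,0],[0,0,0]],[[-0.0149,-0.1,0],[0,0,0]],[[-0.0178,-0.12,0],[0,0,0]],[[-0.0208,-0.14,0],[0,0,0]],[[-0.0237,-0.16,0],[0,0,0]],[[-0.0249,-0.168,0],[0,0,0]],[[-0.0249,-0.168,0],[0,0,0]]])

```text
time_s: 26.95
position: [0.6128, -0.1447, 0.1103]
tcp_rot: [[0.989, 0.0, 0.147], [-0.147, 0.0, 0.989], [0.0, -1.0, 0.0]]
force: [-0.3, -0.7, -0.5]
opening: 0.623
```

>>> play_rows(commands=[[[-0.02,0,0.04],[0,0,0]],[[-0.05,0,0.07],[0,0,0]],[[-0.09,0.02,0.07],[0,0,0.05]],[[-0.12,0.06,0.07],[0,0,0.1]],[[-0.14,0.11,0.07],[0,0,0.15]],[[-0.16,0.16,0.06],[0,0,0.2]],[[-0.16,0.2,0.04],[0,0,0.2]],[[-0.16,0.2285,0.01],[0,0,0.2]],[[-0.16,0.2285,-0.02],[0,0,0.2]],[[-0.16,0.2285,-0.02],[0,0,0.2]]])

```text
time_s: 28.2
position: [0.4513, 0.0855, 0.089]
tcp_rot: [[0.998, -0.005, -0.056], [0.056, 0.0, 0.998], [-0.005, -1.0, 0.001]]
force: [0.2, -0.1, -0.6]
opening: 0.626
```

>>> play_rows(commands=[[[0,0,0],[0,0,0]],[[0,0,0],[0,0,0]]])

```text
time_s: 28.45
position: [0.4538, 0.0841, 0.0915]
tcp_rot: [[0.999, 0.003, -0.053], [0.053, -0.0, 0.999], [0.003, -1.0, -0.0]]
force: [-0.3, -0.5, -1.1]
opening: 0.623
```

```bash
python3 look.py scene s8.png 110 270 190 390
```

```text
28.5 [0.4537 0.0841 0.0914] [ 0.46  0.45 -1.77] 0.6243058953775434
red 52 [ 0.4771 -0.0779  0.0565] [ 0.4777 -0.0753  0.0555]
yellow 66 [0.5443 0.0511 0.1734] [0.4877 0.0782 0.1314]
green 65 [0.4437 0.2375 0.0568] [0.4452 0.2371 0.0556]
collar 108 [[ 0.4502 -0.2468  0.0118]
 [ 0.4631 -0.234   0.0304]
 [ 0.4727 -0.226   0.0378]]
```

View pics/s8.png

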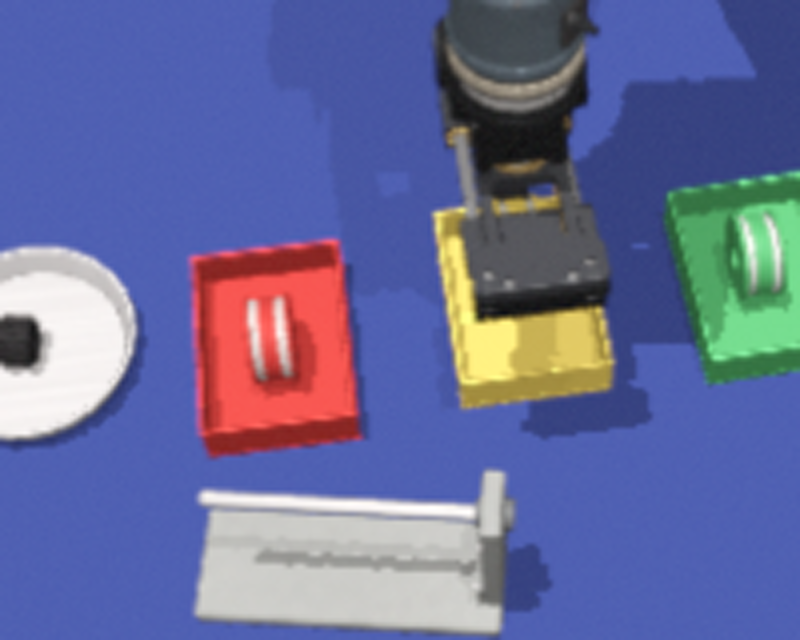

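The bar is empty and the yellow reel is over its bin, with everything else in place. I'll lower.

>>> play_rows(commands=[[[0,0,-0.02],[0,0,0]],[[0,0,-0.035],[0,0,0]],[[0,0,-0.045],[0,0,0]],[[0,0,-0.049],[0,0,0]],[[0,0,-0.0505],[0,0,0]],[[0,0,-0.0505],[0,0,0]]])

```text
time_s: 29.25
position: [0.4531, 0.0842, 0.0415]
tcp_rot: [[0.999, 0.001, -0.054], [0.054, -0.0, 0.999], [0.001, -1.0, -0.0]]
force: [-1.9, 0.2, 12.2]
opening: 0.627
```

>>> play_rows(commands=[[[0,0,0.001],[0,0,0]],[[0,0,0.001],[0,0,0]],[[0,0,0.001],[0,0,0]],[[0,0,0.001],[0,0,0]]], gripper=0.07)

```text
time_s: 29.75
position: [0.4528, 0.0844, 0.0407]
tcp_rot: [[0.999, -0.0, -0.054], [0.054, 0.0, 0.999], [-0.0, -1.0, 0.0]]
force: [-0.4, 0.5, 0.1]
opening: 0.8
```

>>> play_rows(commands=[[[0,0,0.01],[0,0,0]],[[0,0,0.03],[0,0,0]],[[0,0,0.07],[0,0,0]],[[0,0,0.12],[0,0,0]],[[0,0,0.17],[0,0,0]],[[0,0,0.2],[0,0,0]],[[0,0,0.2],[0,0,0]],[[0,0,0.2],[0,0,0]],[[0,0,0.2],[0,0,0]],[[0,0,0.2],[0,0,0]]])

```text
time_s: 31.0
position: [0.4523, 0.0844, 0.2397]
tcp_rot: [[0.999, -0.003, -0.054], [0.054, 0.0, 0.999], [-0.003, -1.0, 0.0]]
force: [0.6, 0.1, -0.7]
opening: 0.809
```

>>> play_rows(commands=[[[0,0,0],[0,0,0]],[[0,0,0],[0,0,0]],[[0,0,0],[0,0,0]],[[0,0,0],[0,0,0]],[[0,0,0],[0,0,0]],[[0,0,0],[0,0,0]],[[0,0,0],[0,0,0]],[[0,0,0],[0,0,0]]])

```text
time_s: 32.0
position: [0.4529, 0.0844, 0.2408]
tcp_rot: [[0.999, -0.0, -0.054], [0.054, 0.0, 0.999], [-0.0, -1.0, 0.0]]
force: [-0.2, 1.1, 0.7]
opening: 0.807
```

```bash
python3 look.py scene s9.png 140 290 290 480; python3 look.py scene s9b.png 140 290 290 480
```

```text
32.05 [0.4529 0.0844 0.2408] [-0.83  0.18 -0.34] 0.8069648804795256
red 54 [ 0.4773 -0.0768  0.056 ] [ 0.4776 -0.0751  0.0548]
yellow 47 [0.4472 0.0807 0.0558] [0.4461 0.0832 0.0549]
green 67 [0.446  0.2359 0.0556] [0.4456 0.2372 0.055 ]
collar 109 [[ 0.4491 -0.2463  0.011 ]
 [ 0.4631 -0.2341  0.0305]
 [ 0.4724 -0.2263  0.0376]]
32.1 [0.4529 0.0844 0.2409] [-0.63  0.07 -0.3 ] 0.8030924109911035
red 50 [ 0.4771 -0.0775  0.0561] [ 0.4773 -0.0764  0.0552]
yellow 48 [0.4461 0.0811 0.0561] [0.4448 0.0832 0.0553]
green 64 [0.446  0.2371 0.0562] [0.4467 0.2374 0.0553]
collar 109 [[ 0.4494 -0.2463  0.0116]
 [ 0.4623 -0.2336  0.0308]
 [ 0.4725 -0.2264  0.0379]]
```

View pics/s9.png

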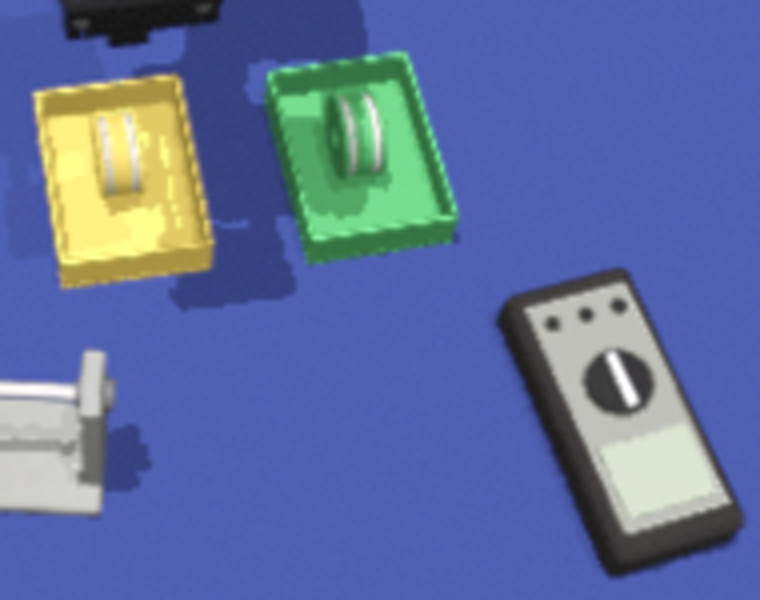

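The yellow (120,150) and green (355,135) reels stand in their bins, and the meter is in its place. I'll give it a few more seconds to settle, then hand in.

>>> play_rows(commands=[[[0,0,0],[0,0,0]],[[0,0,0],[0,0,0]],[[0,0,0],[0,0,0]],[[0,0,0],[0,0,0]],[[0,0,0],[0,0,0]],[[0,0,0],[0,0,0]],[[0,0,0],[0,0,0]],[[0,0,0],[0,0,0]],[[0,0,0],[0,0,0]],[[0,0,0],[0,0,0]]])

```text
time_s: 33.35
position: [0.4529, 0.0844, 0.2408]
tcp_rot: [[0.999, -0.0, -0.054], [0.054, 0.0, 0.999], [-0.0, -1.0, 0.0]]
force: [0.3, -0.4, 0.4]
opening: 0.806
```

>>> play_rows(commands=[[[0,0,0],[0,0,0]],[[0,0,0],[0,0,0]],[[0,0,0],[0,0,0]],[[0,0,0],[0,0,0]],[[0,0,0],[0,0,0]],[[0,0,0],[0,0,0]],[[0,0,0],[0,0,0]],[[0,0,0],[0,0,0]],[[0,0,0],[0,0,0]],[[0,0,0],[0,0,0]]])

```text
time_s: 34.6
position: [0.4529, 0.0844, 0.2408]
tcp_rot: [[0.999, -0.0, -0.054], [0.054, 0.0, 0.999], [-0.0, -1.0, 0.0]]
force: [0.6, -0.3, -0.8]
opening: 0.805
```

```bash
python3 look.py scene s10.png 140 290 290 480; python3 -c "
from rig import *
print(hand_in())"
```

```text
34.65 [0.4529 0.0844 0.2408] [-0.44 -0.01 -1.28] 0.8021120801681428
red 52 [ 0.478  -0.0771  0.0562] [ 0.4778 -0.0749  0.0551]
yellow 48 [0.4462 0.0815 0.0553] [0.4476 0.0833 0.0546]
green 71 [0.4454 0.236  0.0562] [0.4475 0.2373 0.0548]
collar 109 [[ 0.4495 -0.2467  0.0115]
 [ 0.4633 -0.2339  0.0307]
 [ 0.4726 -0.2262  0.0371]]
the job is handed in; nothing more can be done
None
```

I slid the collar off first and set it in the dish with all three reels still on the bar. Then I took the green, red and yellow reels off in that order and stood each one on its rim in the bin of its own colour. I handed the job in at about 34.7 s; it reports no verdict.

**Last checks:**
- **Reels:** each stands within about 1 cm of its bin's centre, with its top at about 56 mm, so its centre is about 31 mm up. Readings over the last 2.6 s agreed to within 1–3 mm, which is measurement noise.
- **Collar:** it lies about 1 cm from the dish's centre, with its centre about 19 mm up.
- **Multimeter:** it looks to be in its original place in the picture, but I did not measure it again.
- **Arm:** it is clear of everything, about 0.24 m up. The highest force shown at the end of a move was about 14 N, when a reel touched the floor of its bin.

Only one measurement failed: the first fit of the yellow bin in the top view took in stray pixels, so I used the scene view for that bin instead.

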